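# Fit the fence rod and hold a tissue block square in the trimming jig

### The arm

A 6-joint arm with a two-finger parallel gripper is mounted at the origin on a cart in front of the work surface, level with it; the furniture and walls round the work are solid. World frame = base frame: x ahead of the robot, y to its left, z up, the work surface at z = 0. Lengths are in mm, angles in rad, forces in N, time in s.
With the tool pointing down it reaches from about 350 to 775 mm from the base axis. Payload 7.3 kg.
Tool frame: the origin (TCP) lies midway between the tips of the shut fingers; the grasp point (between the pads) lies 19 mm behind it; z points along the fingers, y is the line along which they close (so a half turn about z gives the same grasp; the last joint's range is limited). The gripper opens to 92 mm and grips with 3 to 60 N. Pads are 19 mm wide; open, the fingers measure 130 mm over their backs; the gripper's body (75 mm by 190 mm) begins 47 mm behind the grasp point.
Start: joints at [1.08, 0.342, 1.524, -0, 1.275, -0.146], TCP at [177.441, 494.125, 226.741] pointing down, gripper open.
Joint ranges: [-2.53, 2.53], [-0.77, 2.02], [0.04, 2.7], [-1, 4.14], [0.28, 2.66], [-3.11, 3.11]. Speed limits (rad/s): [2.57, 2.57, 3.14, 3.14, 3.14, 3.14].

### API

Orientations are given as [roll, pitch, yaw] about the fixed x, y, z axes, in that order (R = Rz(yaw) Ry(pitch) Rx(roll)).
In Python, from plant import monitor, optics, workorder gives the robot as it stands. The module is installed in compiled form; this text tells all that it offers.
- The arm moves only by the tool servo_tool, never from a script. Its arguments are lists of equal length, an entry for each row: "linear": the shift along the tool's x, y, z as a fraction of full scale, a list of three; "spin": the turn about the tool's z as a fraction of full scale. In form: {"linear": [[dx, dy, dz], ...], "spin": [spin, ...]}. A call has exactly 8 rows; each row shifts and turns the commanded pose from where the row before left it, along the tool's axes as they then stand; what a row does not reach is not made up. Full scale, the value 1, is 200 mm for a shift and 90 degrees for a turn. A row lasts 1/8 s, in which the tool goes at most 62.5 mm and 10.7 degrees, less where a joint would pass 70% of its speed; a pose out of reach is approached as far as the arm can. A call with a number of a shift or a turn outside -1 to 1 is refused whole. A call with a gripper value outside its range is refused whole. "hand" is the opening, from -1 (shut) to 1 (fully open), set as the call begins (left out, the last holds). The fingers move at their own pace and stop on an object; the grip force is fixed at half the most. Time passes only in rows, so rows that do not move let the fingers close, or fill a call up. It gives the time, the measured TCP pose, the force, the opening and the grip force at its end, in the units of the state.
- monitor.get_obs(): the state, without advancing time (a new reading comes with each control period).
- optics.capture(name): name is "scene" or "top" or "wrist"; returns a dict with "frame" (480x640x3 uint8, blue, green, red), "K" (3x3 intrinsics, pixels), "D" ([k1, k2, p1, p2, k3] as OpenCV has them; the pictures are not rectified), "world_to_cam" (4x4, takes a point from world to camera coordinates). Camera axes: x right, y down, z forward; pixel columns grow to the right and rows downward; lengths in mm; the calibration is good to about 2 mm. A picture is of the moment at which its call begins. There is no depth.
- workorder.close_job(): hands the job in; it is judged then, once.
The state is a dict: "time": time; "joint_positions": joint angles; "dq": joint speeds; "tau": joint torques, N m; "tool_pos": TCP position; "tcp_rot": TCP orientation; "contact_force": force on the tool from outside, world axes, zero at the start; "moment": the same for the moment, N m; "grip_width": finger opening in mm; "finger_force": force on a finger pad.
Only numpy, scipy, OpenCV 4.12 (cv2) and the standard library are available. Lean on these libraries where they do the work, as an engineer would, in place of code of your own. Each camera call takes 0.05 s, during which the arm holds its last target. There are 200 camera calls.

### The job

Make the trimming jig ready and hold the work in it: first take the steel rod from its rest and push it down past the two sprung jaws until it sits in both fork clips with the jaws shut over it, as the jig's fence. Then set the tissue block flat on the jig plate between the clips, its upright plain end to the rod, and with the fingers on it push it diagonally, forward against the rod and down on the plate together, firmly (some 15 N forward and 10 N down); the program finishes while still holding that push, nothing is let go. Leave the bottle, the timer and the dish where they are.

Things in the scene. Friction and masses are not known exactly. Their poses are not given: they have to be found in the camera images.
- jig: Trimming jig, fixed: aluminium plate 150 (x) x 170 (y) mm, top 10 mm above the worktop. Origin: worktop level under the plate's centre; x from the open front (robot's side) to the back, y left, z up. 35 mm behind the centre stand two grey fork clips, 55 mm left and right of the middle, 16 mm wide (94 mm clear between), reaching 18 mm in front of the rod's axis and 68 mm above the worktop.
- seat (a point): Middle of the rod's axis when seated in both forks: 35 mm behind the jig's centre, 32 mm above the worktop (22 above the plate). Axes as the jig's; the rod runs along y. Each fork is a U open upward, 13.5 mm wide, floor 6 mm below this point; front prong to 12 mm above it, then flaring forward to 26 mm; back prong to 5 mm above it.
- plate_top (a point): Point on the plate's upper face, under the middle of the block when it is pushed home against the rod (6 mm in front of the jig's centre). Axes as the jig's.
- jaw_left (a joint): Sprung steel jaw of the left (+y) clip, hinged low behind the fork; its nose lies over the fork's mouth, steep slope on top, underside 7.5 mm above the seated axis. 0 rad = shut (spring), grows as the nose swings back; 0.3 lets the rod pass. The rod meets the slope about 25 mm above the seat; pushing straight down (5 to 25 N in all) opens it, and it snaps shut over the seated rod.
- jaw_right (a joint): The same jaw of the right (-y) clip.
- rod_rest: Grey plastic rest for the rod, fixed to the worktop: foot 45 x 125 x 10 mm, two V cradles 48 mm either side of its middle, 10 mm wide each, reaching about 33 mm up. Origin: underside centre; y along the rod.
- rod: Bare steel rod, diameter 12 mm, 160 mm long, lying along its y axis, with a dark collar of 16 mm diameter over the last 10 mm at each end. 0.14 kg. Origin: middle of the rod on its axis, 30 mm above the worktop while in the rest. Grip it across, at the middle.
- block: Tissue cassette with wax block: grey tray, pale wax on top, in all 70 (x) x 48 (y) x 30 (z) mm, about 0.12 kg (varies), friction on plate and rod 0.5 to 0.7. Tray 14 mm high, 48 mm wide; wax above 44 mm wide. Origin: underside centre, z up; x points to the upright plain end, the -x end has the tray's 45 degree writing slope. Can be gripped across its 48 mm width.
- block_front (a point): Middle of the block's upright plain end, 35 mm ahead of its origin along x, 22 mm above its underside: the height of the rod's axis when the block stands on the plate. This end goes to the rod (when touching it lies 6 to 7 mm in front of the seat).
- stain_bottle: Bystander: brown reagent bottle, 54 mm diameter, 118 mm high. Origin: underside centre.
- timer: Bystander: white lab timer 22 x 66 x 62 mm, standing. Origin: underside centre.
- dish: Bystander: clear petri dish, 93 mm diameter, 15 mm high. Origin: underside centre.
There are look-alikes about, which are no part of the job. There is more than one size of the rod; the job needs the smaller.

How it is judged:
By the outcome, as a careful person would: the job done as asked, in the order asked, and still so for the second after the job is handed in, while the arm keeps its last pose, push and grip.
It also fails if it takes over 64 s, if anything falls off the work surface, if the arm or the gripper's body presses on something with over 40 N, if the wrist force passes 120 N, or if a joint passes its speed limit or range.

## Working session

There is one attempt and no reset: what is moved stays moved. The work goes in short steps, Python scripts to look and compute and a tool call to move; the robot and the scene stay as the last step left them, time stands still between calls to the robot, and variables do not carry over. Pictures are saved under pics/ and viewed, at most 12 in all, crops included, and the job is handed in when it is done.

Besides the shell and the picture viewer there is one more tool, called after "Emit:" as a command line: name --pt "numbers of a row" for each row, then --argument value for the rest. servo_tool: Moves the arm, as the interface text tells. Shift numbers are shares of 200 mm and turn numbers shares of 90 degrees, none past 1 either way. Its arguments: {"type":"object","properties":{"linear":{"type":"array","items":{"type":"array","items":{"type":"number","minimum":-1,"maximum":1}}},"spin":{"type":"array","items":{"type":"number","minimum":-1,"maximum":1}},"hand":{"type":"number"}},"required":["linear","spin"]}

```bash
mkdir -p pics; cat > h.py <<'E'
import numpy as np,cv2,pickle
from plant import monitor,optics,workorder
def cap(n,tag):
    c=optics.capture(n);cv2.imwrite(f'pics/{tag}.png',c['frame']);pickle.dump(c,open(f'{tag}.pkl','wb'));return c
def load(t): return pickle.load(open(t+'.pkl','rb'))
def ray(c,px):
    p=cv2.undistortPoints(np.array(px,float).reshape(-1,1,2),np.array(c['K']),np.array(c['D'])).reshape(-1,2)
    T=np.array(c['world_to_cam']);R=T[:3,:3];o=-R.T@T[:3,3]
    return o,np.c_[p,np.ones(len(p))]@R
def onz(c,px,z):
    o,d=ray(c,px);return o+d*((z-o[2])/d[:,2:3])
def tri(c1,p1,c2,p2):
    o1,d1=ray(c1,[p1]);o2,d2=ray(c2,[p2]);d1=d1[0];d2=d2[0]
    s=np.linalg.lstsq(np.c_[d1,-d2],o2-o1,rcond=None)[0]
    a=o1+s[0]*d1;b=o2+s[1]*d2;return (a+b)/2,np.linalg.norm(a-b)
def proj(c,P):
    T=np.array(c['world_to_cam']);return cv2.projectPoints(np.array(P,float).reshape(-1,1,3),cv2.Rodrigues(T[:3,:3])[0],T[:3,3],np.array(c['K']),np.array(c['D']))[0].reshape(-1,2)
E
python3 - <<'E'
from h import *
a=cap('scene','s0');b=cap('top','t0');w=cap('wrist','w0')
for c in (a,b,w): print(ray(c,[[320,240]]))
print(monitor.get_obs())
cv2.imwrite('pics/st0.png',cv2.resize(np.vstack([a['frame'],b['frame']]),None,fx=.62,fy=.62))
E
```

```text
(array([-331.38087977, -545.69505318,  873.59846886]), array([[ 0.60897606,  0.43476609, -0.66348958]]))
(array([ 124.63970212,   17.21379232, 1431.89381997]), array([[ 0.22018021, -0.03227865, -0.97505258]]))
(array([108.19515318, 518.48789577, 384.88380394]), array([[ 0.27184497, -0.08582578, -0.95867806]]))
{'time': 0.15, 'joint_positions': array([ 1.08001273e+00,  3.42571689e-01,  1.52475144e+00, -5.56232309e-06,
        1.27540833e+00, -1.45966694e-01]), 'dq': array([ 0.00021864, -0.00336628, -0.00351867,  0.0009714 ,  0.0002801 ,
        0.00038654]), 'tau': array([ 1.23676073e-03, -4.31470227e+01, -2.44355321e+01,  7.17121898e-02,
        5.37495827e-02, -1.10368717e-04]), 'tool_pos': array([177.29031049, 493.85419811, 226.21604809]), 'tcp_rot': array([-3.14046519e+00, -1.60374554e-04,  2.79677729e+00]), 'contact_force': array([0.37020845, 0.13711759, 0.24268979]), 'moment': array([-0.00272236,  0.01941675, -0.00715054]), 'finger_force': 0.0, 'grip_width': 91.85386663819972}
```

View pics/s0.png

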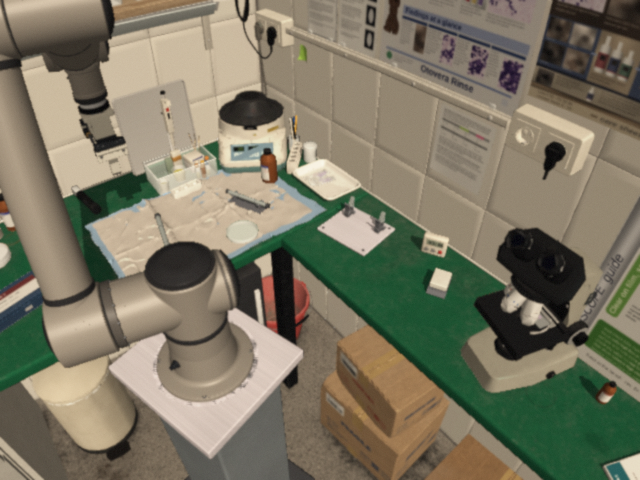

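View pics/t0.png

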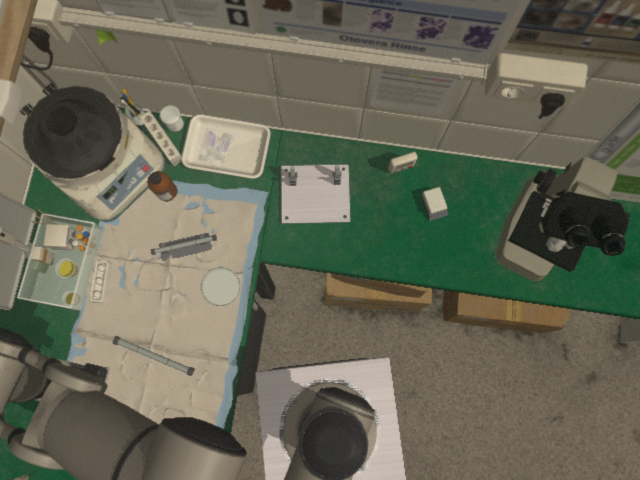

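The top view shows the candidates. For the rod: one in the grey rest at top (184,244), scene (248,200), and a loose one at top (153,355), scene (162,230). The pen at scene (167,105) is not a rod. For the block: the wax block at top (435,203), and the timer at top (403,161), which is a bystander. The jig is at top (316,193), with its clips at (291,176) and (337,176). I'll check these in one close crop.

```bash
python3 - <<'E'
from h import *
a=load('s0')['frame'];t=load('t0')['frame']
def z(f,x,y,w,h,W,H): return cv2.resize(f[y:y+h,x:x+w],(W,H),interpolation=cv2.INTER_CUBIC)
r1=np.hstack([z(t,145,220,80,50,400,250),z(t,105,330,100,62,400,250)])
r2=np.hstack([z(t,275,155,80,70,400,350),z(t,415,180,40,35,400,350)])
cv2.imwrite('pics/c1.png',np.vstack([r1,r2]))
r1=np.hstack([z(a,215,180,64,40,400,250),z(a,140,205,64,40,400,250)])
r2=np.hstack([z(a,315,190,80,70,400,350),z(a,415,260,40,35,400,350)])
cv2.imwrite('pics/c2.png',np.vstack([r1,r2]))
c=load('t0')
print(onz(c,[[153,247],[215,236],[116,340],[192,372]],30))
E
```

```text
[[469.68128002 373.39918462  30.        ]
 [479.9264521  222.50327391  30.        ]
 [257.33959375 471.40036912  30.        ]
 [164.37052641 300.0877743   30.        ]]
```

View pics/c1.png

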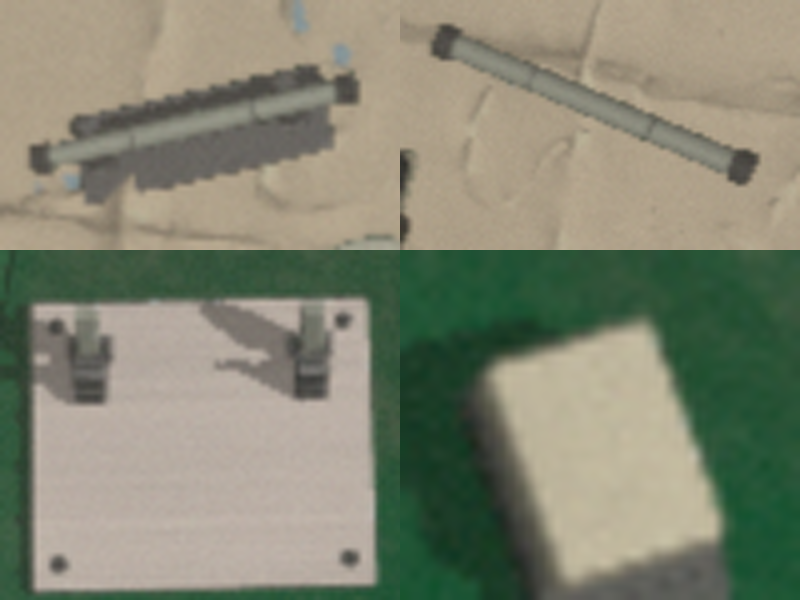

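View pics/c2.png

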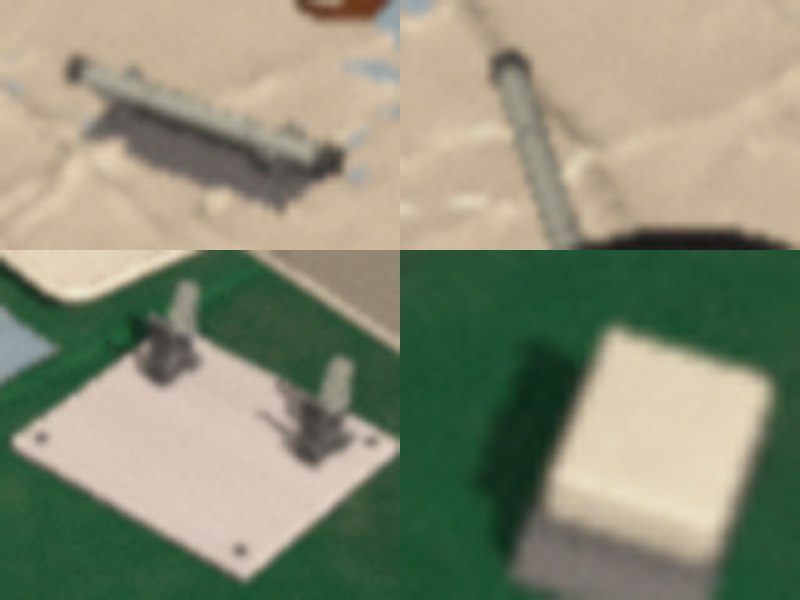

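The rod in the rest is about 151 mm between collar centres (160 mm long), and the loose one is about 195 mm. The job needs the one in the rest. The block's slope end points toward the robot, at the bottom of the top view. The rod collar centres are at top (153,251.6) and (214,237.6), and scene (227,191.2) and (267.5,205.6). Next I triangulate.

```bash
python3 - <<'E'
from h import *
np.set_printoptions(precision=1,suppress=True)
t=load('t0');s=load('s0')
def T(p,k,o,dy=0,dx=0): return [(p[0]-dx)/k+o[0]-.0,(p[1]-dy)/k+o[1]]
R=[tri(t,T(p,5,(145,220)),s,T(q,6.25,(215,180))) for p,q in [((40,158),(75,70)),((345,88),(328,160))]]
print('rod',R,'mid',(R[0][0]+R[1][0])/2)
d=R[0][0]-R[1][0];print(np.linalg.norm(d),'yaw of +y',np.degrees(np.arctan2(-d[0],d[1])))
J=onz(t,[T(p,5,(275,155),250) for p in [(32,303),(368,299),(376,583),(32,591)]],10);print('jig',J,J.mean(0))
# screws/corners in scene
J2=onz(s,[T(p,5,(315,190),250) for p in [(10,440),(247,580),(398,440)]],10);print('jig scene: BL BR TR',J2)
B=[tri(t,T(p,10,(415,180),250,400),s,T(q,10,(415,260),250,400)) for p,q in [((490,365),(610,330)),((648,322),(772,382))]];print('block',B)
Bt=onz(t,[T(p,10,(415,180),250,400) for p in [(490,365),(648,322),(722,535),(570,583)]],30);print(Bt)
d=Bt[0]-Bt[1];print(np.degrees(np.arctan2(-d[0],d[1])));d=Bt[1]-Bt[2];print(np.degrees(np.arctan2(d[1],d[0])));d=Bt[0]-Bt[3];print(np.degrees(np.arctan2(d[1],d[0])))
E
```

```text
rod [(array([458. , 374.8,  28.9]), np.float64(1.5392907963648763)), (array([476.7, 225.4,  28.3]), np.float64(0.14663559685807132))] mid [467.4 300.1  28.6]
150.53154817564075 yaw of +y 7.144406448179258
jig [[ 648.    44.8   10. ]
 [ 630.7 -123.8   10. ]
 [ 483.6 -109.3   10. ]
 [ 498.8   59.9   10. ]] [565.3 -32.1  10. ]
jig scene: BL BR TR [[ 498.3   57.7   10. ]
 [ 479.7 -114.2   10. ]
 [ 631.6 -122.7   10. ]]
block [(array([ 533.9, -297.3,   28.6]), np.float64(0.6053562876215437)), (array([ 541.3, -338.7,   27.9]), np.float64(1.4589505603461383))]
[[ 533.7 -297.3   30. ]
 [ 540.2 -337.5   30. ]
 [ 484.4 -346.9   30. ]
 [ 476.6 -308.2   30. ]]
9.174473013644585
9.520400534520812
10.831123805160455
```

Emit:
servo_tool --pt "-0.21 -0.053 0.016" --pt "-0.21 -0.053 0.016" --pt "-0.21 -0.053 0.016" --pt "-0.21 -0.053 0.016" --pt "-0.21 -0.053 0.016" --pt "-0.21 -0.053 0.016" --pt "-0.21 -0.053 0.016" --pt "-0.21 -0.053 0.016" --spin '[0,0,0,0,0,0,0,0]' --hand 0.0

```text
time: 1.15
tool_pos: [466.0, 299.8, 200.8]
tcp_rot: [-3.141, -0.0, 2.797]
contact_force: [-0.2, 0.2, 1.1]
grip_width: 46.3
finger_force: 0.0
```

Emit:
servo_tool --pt "0 0 0" --pt "0 0 0" --pt "0 0 0" --pt "0 0 0" --pt "0 0 0" --pt "0 0 0" --pt "0 0 0" --pt "0 0 0" --spin '[0.088,0.088,0.088,0.088,0.088,0.088,0.088,0.088]'

```text
time: 2.15
tool_pos: [464.8, 300.7, 200.8]
tcp_rot: [-3.141, 0.0, 1.686]
contact_force: [0.7, -0.8, -0.3]
grip_width: 45.9
finger_force: 0.0
```

```bash
cat >> h.py <<'E'
np.set_printoptions(precision=2,suppress=True)
def go(P,yawdeg,obs=None):
    "remaining shift in tool axes (fractions of 200) from current measured pose, and spin fraction of 90"
    o=obs or monitor.get_obs();y=o['tcp_rot'][2];d=np.array(P)-o['tool_pos']
    c,s=np.cos(y),np.sin(y)
    t=np.array([c*d[0]+s*d[1], s*d[0]-c*d[1], -d[2]])
    print('pos',o['tool_pos'],'rpy',np.degrees(o['tcp_rot']),'F',o['contact_force'],'w',o['grip_width'],'t',o['time'])
    print('shift/200',np.round(t/200,4),'spin/90',round(((np.degrees(y)-yawdeg+180)%360-180)/90,4))
E
python3 - <<'E'
from h import *
w=cap('wrist','w1')
go([467.4,300.1,120],97.1)
t=load('t0');print('wall base',onz(t,[[310,133],[350,141],[420,152]],0));print('bottle',onz(t,[[160,180]],118),onz(t,[[168,193]],0))
E
```

```text
pos [464.84 300.67 200.81] rpy [-179.96    0.01   96.32] F [ 0.29  0.52 -0.08] w 45.968132531351706 t 2.2
shift/200 [-0.    0.01  0.4 ] spin/90 -0.0087
wall base [[ 731.15  -37.03    0.  ]
 [ 697.68 -136.4     0.  ]
 [ 647.62 -309.82    0.  ]]
bottle [[605.21 326.09 118.  ]] [[611.79 335.82   0.  ]]
```

View pics/w1.png

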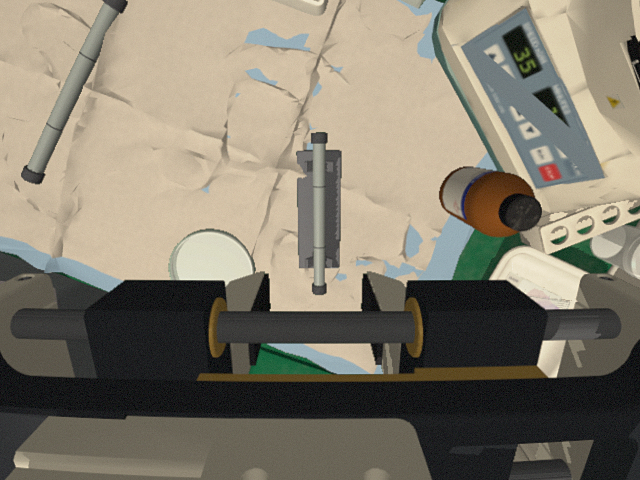

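The wrist picture shows the rod in its rest: collars at (319.5,137) and (319,289), bottle at (490,205), dish at (212,263), and the longer rod at (70,95).

```bash
python3 - <<'E'
from h import *
w=load('w1');t=load('t0')
# refine: collar dark-blob + rod axis
g=w['frame'][125:300,305:335].astype(int).sum(2)
for r in (20,45,75,100,120,155): print(r+125,(g[r]).tolist())
A=onz(w,[[319.5,137],[319,289]],30);print(A,A.mean(0))
d=A[0]-A[1];print(np.linalg.norm(d),np.degrees(np.arctan2(-d[0],d[1])))
print(tri(w,[319.5,137],t,[153,251.6]),tri(w,[319,289],t,[214,237.6]))
E
```

```text
145 [377, 404, 502, 519, 520, 515, 527, 506, 411, 449, 483, 504, 500, 509, 496, 451, 432, 392, 342, 274, 347, 583, 586, 569, 566, 549, 564, 553, 568, 557]
170 [334, 328, 218, 224, 228, 225, 234, 276, 402, 456, 497, 490, 494, 502, 484, 453, 428, 394, 344, 277, 237, 258, 320, 320, 326, 320, 314, 311, 213, 218]
200 [343, 342, 339, 336, 345, 338, 345, 336, 371, 443, 481, 501, 508, 511, 477, 446, 434, 400, 346, 272, 237, 220, 217, 222, 224, 207, 217, 208, 227, 226]
225 [347, 342, 344, 347, 348, 354, 336, 340, 363, 441, 487, 504, 519, 522, 484, 453, 429, 409, 339, 267, 230, 218, 211, 231, 218, 210, 221, 221, 220, 219]
245 [342, 350, 341, 345, 347, 349, 349, 339, 352, 438, 467, 517, 527, 529, 480, 458, 433, 408, 346, 263, 199, 214, 212, 215, 226, 224, 216, 223, 224, 209]
280 [571, 564, 571, 580, 569, 571, 563, 573, 545, 428, 465, 510, 544, 554, 489, 461, 426, 377, 331, 357, 570, 580, 570, 554, 554, 547, 539, 491, 523, 550]
[[459.99 374.73  30.  ]
 [477.45 223.26  30.  ]] [468.72 299.    30.  ]
152.47271973885046 6.5731410202224785
(array([459.77, 375.  ,  25.16]), np.float64(0.7503407258101364)) (array([476.49, 224.65,  32.33]), np.float64(1.709567799336562))
```

Emit:
servo_tool --pt "-0.008 0.0175 0.1" --pt "0 0 0.15" --pt "0 0 0.15" --pt "0 0 0.15" --pt "0 0 0.15" --pt "0 0 0.13" --pt "0 0 0.1" --pt "0 0 0" --spin '[-0.003,0,0,0,0,0,0,0]'

```text
time: 3.2
tool_pos: [467.5, 299.1, 13.6]
tcp_rot: [-3.138, 0.001, 1.697]
contact_force: [0.0, 0.6, 0.2]
grip_width: 45.9
finger_force: 0.0
```

Emit:
servo_tool --pt "0 0 0" --pt "0 0 0" --pt "0 0 0" --pt "0 0 0" --pt "0 0 0" --pt "0 0 0" --pt "0 0 0" --pt "0 0 0" --spin '[0,0,0,0,0,0,0,0]' --hand -1

```text
time: 4.2
tool_pos: [468.3, 299.6, 15.5]
tcp_rot: [-3.141, -0.0, 1.696]
contact_force: [-3.6, 0.2, 5.3]
grip_width: 11.2
finger_force: 30.0
```

Emit:
servo_tool --pt "0 0 -0.05" --pt "0 0 -0.1" --pt "0 0 -0.15" --pt "0 0 -0.15" --pt "0 0 -0.15" --pt "0 0 -0.15" --pt "0 0 -0.15" --pt "0 0 -0.05" --spin '[0,0,0,0,0,0,0,0]'

```text
time: 5.2
tool_pos: [469.5, 299.9, 207.2]
tcp_rot: [3.138, -0.001, 1.696]
contact_force: [0.0, 0.0, -2.0]
grip_width: 10.7
finger_force: 30.0
```

```bash
python3 - <<'E'
from h import *
go([520,-130,205],84.2)
E
```

```text
pos [469.54 299.88 207.2 ] rpy [179.78  -0.06  97.15] F [ 0.03  0.03 -1.95] w 10.724508217769255 t 5.2
shift/200 [-2.16 -0.02  0.01] spin/90 0.1439
```

Emit:
servo_tool --pt "-0.1 0 0" --pt "-0.22 0 0" --pt "-0.25 0 0" --pt "-0.25 0 0" --pt "-0.25 0 0" --pt "-0.25 0 0" --pt "-0.25 0 0" --pt "-0.25 0 0" --spin '[0,0,0,0,0,0,0,0]'

```text
time: 6.2
tool_pos: [512.8, -64.0, 203.7]
tcp_rot: [-3.139, -0.001, 1.695]
contact_force: [0.3, -1.0, -2.0]
grip_width: 11.1
finger_force: 30.0
```

Emit:
servo_tool --pt "-0.2 0 0" --pt "-0.12 -0.02 0" --pt "0 0 0" --pt "0 0 0" --pt "0 0 0" --pt "0 0 0" --pt "0 0 0" --pt "0 0 0" --spin '[0,0,0.05,0.06,0.034,0,0,0]'

```text
time: 7.2
tool_pos: [517.8, -125.7, 204.8]
tcp_rot: [-3.141, -0.0, 1.47]
contact_force: [-0.6, 0.4, -1.5]
grip_width: 10.8
finger_force: 30.0
```

```bash
python3 - <<'E'
from h import *
cap('wrist','w2');cap('top','t2')
go([600,-35.6,150],84.2)
E
```

```text
pos [ 517.92 -125.62  204.99] rpy [-179.99   -0.     84.22] F [-0.69 -0.08 -1.77] w 10.897439667121041 t 7.3
shift/200 [0.49 0.36 0.28] spin/90 0.0002
```

View pics/w2.png

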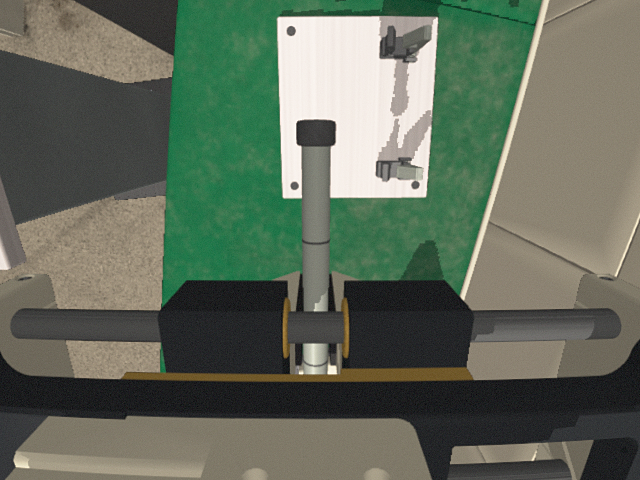

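The wrist view shows the jig plate with corners near (278,17), (437,15), (428,198) and (283,197). The clips are at (405,43) and (400,170), and the far collar of the held rod is at (316,133).

```bash
python3 - <<'E'
from h import *
w=load('w2');f=w['frame']
m=((f.min(2)>165)).astype(np.uint8)*255;m[:,:250]=0;m[:,460:]=0;m[215:]=0
m=cv2.morphologyEx(m,cv2.MORPH_CLOSE,np.ones((5,5)))
cs=max(cv2.findContours(m,cv2.RETR_EXTERNAL,cv2.CHAIN_APPROX_NONE)[0],key=cv2.contourArea)[:,0]
# edges: left x for rows, right, bottom, top by line fits
def fit(pts):
    vx,vy,x,y=cv2.fitLine(np.float32(pts),cv2.DIST_HUBER,0,.01,.01).ravel();return np.cross([x,y,1],[x+vx,y+vy,1])
h=cv2.convexHull(cs)[:,0].astype(float)
L=fit([[cs[cs[:,1]==r][:,0].min()-.5,r] for r in range(40,180)])
Rr=fit([[cs[cs[:,1]==r][:,0].max()+.5,r] for r in list(range(75,145))])
B=fit([[c,cs[cs[:,0]==c][:,1].max()+.5] for c in list(range(340,395))])
T=fit([[c,cs[cs[:,0]==c][:,1].min()-.5] for c in range(290,425)])
X=lambda a,b:(lambda v:v[:2]/v[2])(np.cross(a,b))
C=np.array([X(L,T),X(Rr,T),X(Rr,B),X(L,B)]);print(C)
P=onz(w,C,10);print(P,P.mean(0))
for i,j in ((1,0),(2,3)):
    d=P[i]-P[j];print('x len',np.linalg.norm(d),np.degrees(np.arctan2(d[1],d[0])))
for i,j in ((0,3),(1,2)):
    d=P[i]-P[j];print('y len',np.linalg.norm(d),np.degrees(np.arctan2(-d[0],d[1])))
o=monitor.get_obs()['tool_pos'];print('collar',onz(w,[[316,133]],o[2]+17)-o)
print(proj(w,[[517.9,-125.6,o[2]+19]]))
E
```

```text
[[275.59  -8.15]
 [434.21  72.81]
 [425.81 197.5 ]
 [282.22 197.5 ]]
[[ 502.42   80.4    10.  ]
 [ 644.57   -3.29   10.  ]
 [ 633.57 -123.46   10.  ]
 [ 485.08 -108.55   10.  ]] [566.41 -38.73  10.  ]
x len 164.955916481821 -30.48541438911378
x len 149.23220371077346 -5.732805413281146
y len 189.74765353268322 -5.241968802251105
y len 120.67810030334189 -5.230834298094806
collar [[ 7.84 74.66 17.  ]]
[[315.34 307.27]]
```

Emit:
servo_tool --pt "0.1 0.08 0" --pt "0.2 0.15 0" --pt "0.192 0.139 0" --pt "0 0 0.1" --pt "0 0 0.15" --pt "0 0 0.15" --pt "0 0 0.075" --pt "0 0 0" --spin '[0,0,0,0,0,0,0,0]'

```text
time: 8.3
tool_pos: [601.0, -35.1, 109.4]
tcp_rot: [-3.14, -0.0, 1.47]
contact_force: [-0.3, 0.9, -1.4]
grip_width: 11.0
finger_force: 30.0
```

```bash
python3 - <<'E'
from h import *
w=cap('wrist','w3');t=cap('top','t3');s=cap('scene','s3')
go([601.3,-35.2,60],84.4)
def z(f,x,y,w,h,W,H): return cv2.resize(f[y:y+h,x:x+w],(W,H),interpolation=cv2.INTER_CUBIC)
cv2.imwrite('pics/c3.png',np.vstack([cv2.resize(w['frame'][0:360,160:480],(400,450))] ) if 0 else np.hstack([z(w['frame'],200,0,240,360,400,600),np.vstack([z(t['frame'],270,150,90,67,400,300),z(s['frame'],310,170,90,67,400,300)])]))
E
```

```text
pos [602.25 -35.34 111.47] rpy [179.86   0.01  84.2 ] F [ 0.32 -0.43 -1.17] w 10.94826467476836 t 8.45
shift/200 [ 0.   -0.    0.26] spin/90 -0.0023
```

View pics/c3.png

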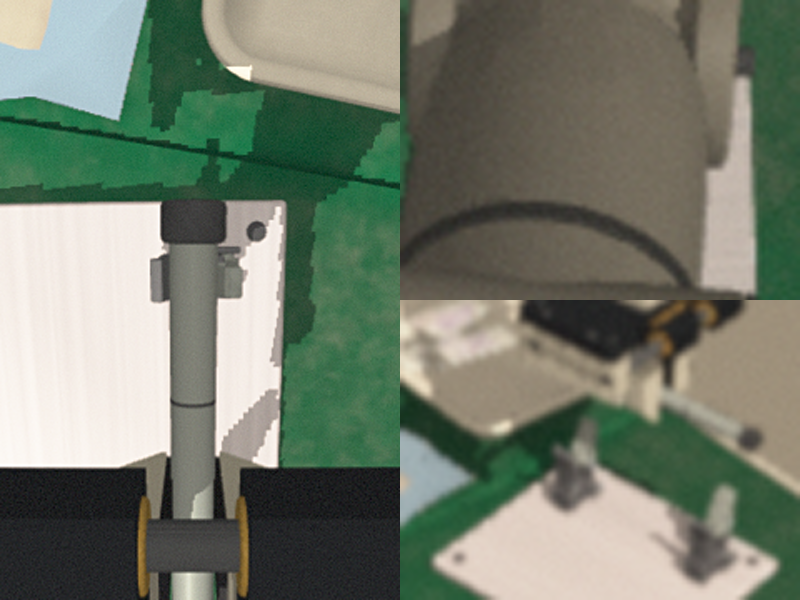

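The crop shows the rod lying over the left clip. The rod axis is at wrist column about 316, the clip's front edge is at about (290,165) and the back corner of the plate is at (371,122).

```bash
python3 - <<'E'
from h import *
w=load('w3');o=np.array([602.0,-35.3,111]);yaw=np.radians(-5.7)
ex=np.array([np.cos(yaw),np.sin(yaw),0]);ey=np.array([-ex[1],ex[0],0])
def rel(px,z):
    d=onz(w,[px],z)[0]-o; return np.round([d@ex,d@ey],1)
U=lambda u,v:(200+u*.6,v*.6)
for z in (58,68): print('front flare',z,rel(U(150,275),z),'y far/near',rel(U(155,257),z),rel(U(155,302),z))
print('rod axis',rel(U(193,220),o[2]+19),rel(U(193,400),o[2]+19), 'collar far end',rel(U(193,203),o[2]+19))
print('plate back edge z10',rel(U(284,215),10),rel(U(278,460),10),'left back corner',onz(w,[U(285,201)],10))
f=w['frame'][165,270:360].astype(int).sum(1);print(f.tolist())
f=w['frame'][150,270:360].astype(int).sum(1);print(f.tolist())
E
```

```text
front flare 58 [-16.1  57.7] y far/near [-14.2  64.1] [-14.5  48. ]
front flare 68 [-15.4  58.5] y far/near [-13.5  64.5] [-13.8  49.2]
rod axis [-0.5 75.6] [-0.6 32.2] collar far end [-0.5 79.4]
plate back edge z10 [38.7 79.7] [ 40.3 -34. ] left back corner [[649.25  45.92  10.  ]]
[704, 712, 709, 714, 719, 712, 705, 714, 715, 711, 712, 709, 714, 711, 708, 712, 710, 714, 727, 734, 419, 380, 386, 396, 400, 412, 364, 235, 192, 213, 196, 240, 301, 307, 324, 343, 346, 349, 367, 358, 363, 362, 370, 379, 372, 378, 368, 377, 383, 370, 376, 353, 367, 357, 356, 350, 348, 323, 301, 284, 272, 293, 290, 289, 302, 351, 368, 353, 380, 393, 398, 391, 393, 379, 358, 415, 493, 563, 679, 711, 703, 705, 711, 710, 712, 712, 714, 713, 720, 716]
[705, 711, 714, 713, 707, 716, 714, 712, 717, 712, 714, 715, 711, 712, 709, 714, 707, 713, 713, 720, 714, 717, 715, 721, 723, 723, 727, 715, 711, 588, 477, 371, 279, 316, 321, 337, 350, 357, 349, 364, 352, 375, 375, 373, 374, 387, 389, 375, 386, 370, 368, 354, 378, 364, 357, 344, 345, 316, 314, 297, 285, 264, 272, 268, 273, 263, 270, 272, 266, 257, 260, 256, 248, 269, 389, 494, 502, 610, 726, 719, 706, 702, 708, 709, 711, 715, 711, 710, 718, 715]
```

Emit:
servo_tool --pt "0 0.003 0.05" --pt "0 0 0.1" --pt "0 0 0.08" --pt "0 0 0.045" --pt "0 0 0.03" --pt "0 0 0.03" --pt "0 0 0" --pt "0 0 0" --spin '[-0.003,0,0,0,0,0,0,0]'

```text
time: 9.45
tool_pos: [602.0, -35.2, 43.3]
tcp_rot: [3.142, -0.0, 1.474]
contact_force: [-1.5, 0.7, -0.7]
grip_width: 11.1
finger_force: 30.0
```

Emit:
servo_tool --pt "0 0 0.02" --pt "0 0 0.02" --pt "0 0 0.02" --pt "0 0 0.02" --pt "0 0 0.02" --pt "0 0 0.02" --pt "0 0 0.01" --pt "0 0 0" --spin '[0,0,0,0,0,0,0,0]'

```text
time: 10.45
tool_pos: [602.5, -35.3, 16.9]
tcp_rot: [3.141, -0.0, 1.474]
contact_force: [0.8, 0.2, -1.6]
grip_width: 10.9
finger_force: 30.0
```

```bash
python3 - <<'E'
from h import *
w=cap('wrist','w4');s=cap('scene','s4')
go([601.3,-35.2,16],84.5)
def z(f,x,y,w,h,W,H): return cv2.resize(f[y:y+h,x:x+w],(W,H),interpolation=cv2.INTER_CUBIC)
cv2.imwrite('pics/c4.png',np.hstack([z(w['frame'],200,0,240,360,400,600),z(s['frame'],335,180,60,90,400,600)]))
E
```

```text
pos [602.46 -35.29  17.15] rpy [179.95  -0.    84.46] F [-0.63  0.31 -2.59] w 11.19482759227698 t 10.55
shift/200 [-0.   -0.01  0.01] spin/90 -0.0004
```

View pics/c4.png

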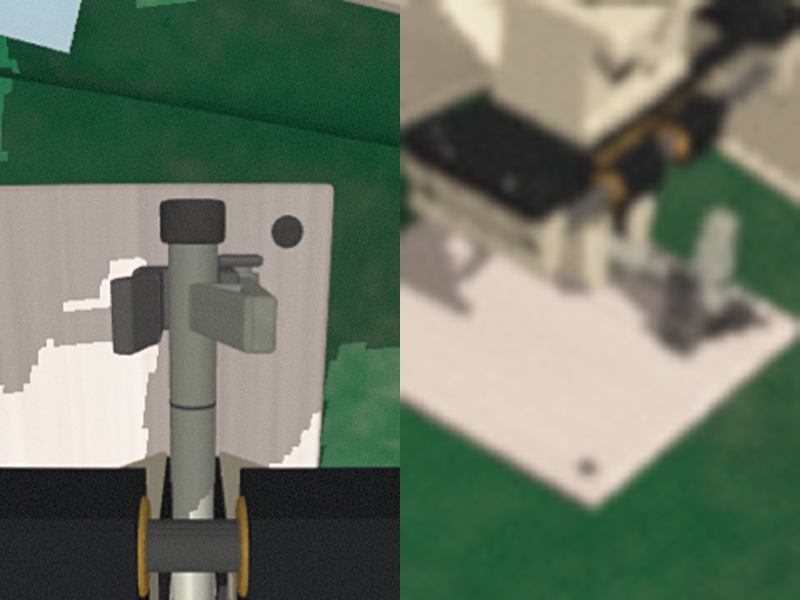

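The left jaw's nose lies over the rod at crop (230,310), and the rod is in the fork. I'll press a little further, then pull lightly to check that both jaws hold.

Emit:
servo_tool --pt "0 0 0.01" --pt "0 0 0.008" --pt "0 0 0" --pt "0 0 0" --pt "0 0 0" --pt "0 0 0" --pt "0 0 0" --pt "0 0 0" --spin '[0,0,0,0,0,0,0,0]'

```text
time: 11.55
tool_pos: [602.5, -35.3, 15.5]
tcp_rot: [3.14, 0.0, 1.474]
contact_force: [-4.4, 0.8, 12.4]
grip_width: 10.9
finger_force: 30.0
```

Emit:
servo_tool --pt "0 0 -0.01" --pt "0 0 -0.01" --pt "0 0 -0.01" --pt "0 0 -0.005" --pt "0 0 0" --pt "0 0 0" --pt "0 0 0" --pt "0 0 0" --spin '[0,0,0,0,0,0,0,0]'

```text
time: 12.55
tool_pos: [601.8, -35.2, 17.9]
tcp_rot: [-3.14, -0.0, 1.474]
contact_force: [7.7, -0.7, -18.7]
grip_width: 10.9
finger_force: 30.0
```

```bash
python3 - <<'E'
from h import *
o=monitor.get_obs();print(o['contact_force'],o['moment'],o['tool_pos'])
E
```

```text
[  7.7   -0.69 -18.74] [-0.2  -1.04  0.04] [601.85 -35.22  17.91]
```

Emit:
servo_tool --pt "0 0 0.01" --pt "0 0 0.008" --pt "0 0 0" --pt "0 0 0" --pt "0 0 0" --pt "0 0 0" --pt "0 0 0" --pt "0 0 0" --spin '[0,0,0,0,0,0,0,0]'

```text
time: 13.55
tool_pos: [602.0, -35.2, 16.9]
tcp_rot: [3.141, -0.0, 1.474]
contact_force: [0.5, 1.0, -1.0]
grip_width: 10.6
finger_force: 30.0
```

Emit:
servo_tool --pt "0 0 0" --pt "0 0 0" --pt "0 0 0" --pt "0 0 0" --pt "0 0 -0.05" --pt "0 0 -0.1" --pt "0 0 -0.2" --pt "0 0 -0.2" --spin '[0,0,0,0,0,0,0,0]' --hand -0.3

```text
time: 14.55
tool_pos: [601.9, -35.2, 128.6]
tcp_rot: [3.141, -0.0, 1.474]
contact_force: [0.3, -0.0, 0.7]
grip_width: 32.3
finger_force: 0.0
```

```bash
python3 - <<'E'
from h import *
go([500,-410,240],84.5)
go([500,-330,200],9.7)
E
```

```text
pos [601.9  -35.19 128.64] rpy [179.99  -0.    84.46] F [ 0.31 -0.04  0.68] w 32.27671345065987 t 14.55
shift/200 [-1.91 -0.33 -0.56] spin/90 -0.0004
pos [601.9  -35.19 128.64] rpy [179.99  -0.    84.46] F [ 0.31 -0.04  0.68] w 32.27671345065987 t 14.55
shift/200 [-1.52 -0.36 -0.36] spin/90 0.8307
```

Emit:
servo_tool --pt "0 0 -0.15" --pt "-0.1 -0.05 -0.15" --pt "-0.26 -0.12 -0.11" --pt "-0.26 -0.12 0" --pt "-0.26 -0.12 0" --pt "-0.26 -0.12 0" --pt "-0.26 -0.12 0" --pt "-0.18 -0.11 0" --spin '[0,0,0,0,0,0,0,0]' --hand 0.7

```text
time: 15.55
tool_pos: [418.9, -337.1, 209.7]
tcp_rot: [3.141, 0.001, 1.473]
contact_force: [-0.5, -0.1, -0.4]
grip_width: 78.5
finger_force: 0.0
```

Emit:
servo_tool --pt "0 0 0" --pt "0 0 0" --pt "0 0 0" --pt "0 0 0" --pt "0 0 0" --pt "0 0 0" --pt "0 0 0" --pt "0 0 0" --spin '[0.104,0.104,0.104,0.104,0.104,0.104,0.104,0.104]'

```text
time: 16.55
tool_pos: [420.2, -335.1, 209.7]
tcp_rot: [3.141, -0.001, 0.162]
contact_force: [-0.0, -0.6, -0.4]
grip_width: 77.7
finger_force: 0.0
```

```bash
python3 - <<'E'
from h import *
w=cap('wrist','w5');t=cap('top','t5');s=cap('scene','s5')
go([500,-323,100],9.7)
E
```

```text
pos [ 420.2  -335.08  209.49] rpy [179.97  -0.03   9.74] F [-0.34  0.07 -0.48] w 77.84066485948473 t 16.7
shift/200 [0.4  0.01 0.55] spin/90 0.0005
```

View pics/w5.png

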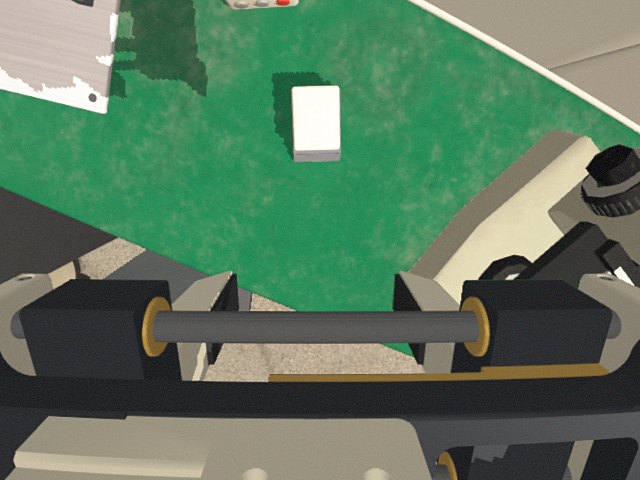

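The block stands at wrist (316,122), aligned with the tool. The wax top corners are near (292,87), (339,86), (340,151) and (294,152), and the grey slope end is nearest, at rows 152–161.

```bash
python3 - <<'E'
from h import *
w=load('w5');t=load('t0')
f=w['frame'];m=(f.min(2)>190).astype(np.uint8);m[:,:270]=0;m[:,360:]=0;m[:70]=0;m[180:]=0
cs=max(cv2.findContours(m,0,2)[0],key=cv2.contourArea);r=cv2.minAreaRect(cs);C=cv2.boxPoints(r);print(r,C)
P=onz(w,C,30);print(P,P.mean(0))
for i in range(4):
    d=P[i]-P[i-1];print(np.linalg.norm(d),np.degrees(np.arctan2(d[1],d[0])))
print(tri(w,[292,86.5],t,[424,191.5]),tri(w,[339,86],t,[439.8,187.2]))
print('tray far/near at z0',onz(w,[[294,161.5],[340,161]],0))
E
```

```text
((316.1233215332031, 117.70680236816406), (63.991153717041016, 46.08131408691406), 87.79740142822266) [[291.87  86.62]
 [337.92  84.85]
 [340.38 148.79]
 [294.33 150.56]]
[[ 535.29 -295.35   30.  ]
 [ 543.59 -336.81   30.  ]
 [ 487.43 -349.22   30.  ]
 [ 478.72 -306.01   30.  ]] [ 511.26 -321.85   30.  ]
57.56896935498542 10.665472463274435
42.28342045667333 -78.67433946913576
57.52382548898115 -167.54092659398393
44.08462283480819 101.39399367206683
(array([ 534.07, -296.22,   32.45]), np.float64(2.332455397069952)) (array([ 543.04, -338.78,   23.07]), np.float64(1.8276461610988914))
tray far/near at z0 [[ 466.31 -305.75    0.  ]
 [ 474.57 -353.34    0.  ]]
```

Emit:
servo_tool --pt "0.2 0.006 0" --pt "0.188 0.006 0.05" --pt "0 0 0.2" --pt "0 0 0.2" --pt "0 0 0.2" --pt "0 0 0.2" --pt "0 0 0.12" --pt "0 0 0.055" --spin '[0,-0.014,0,0,0,0,0,0]'

```text
time: 17.7
tool_pos: [496.6, -324.1, 2.7]
tcp_rot: [-3.14, 0.001, 0.192]
contact_force: [0.3, -0.3, 0.6]
grip_width: 78.1
finger_force: 0.0
```

Emit:
servo_tool --pt "0 0 0" --pt "0 0 0" --pt "0 0 0" --pt "0 0 0" --pt "0 0 0" --pt "0 0 0" --pt "0 0 0" --pt "0 0 0" --spin '[0,0,0,0,0,0,0,0]' --hand -1

```text
time: 18.7
tool_pos: [497.5, -324.6, 4.8]
tcp_rot: [3.141, -0.001, 0.189]
contact_force: [-0.0, 2.4, 6.0]
grip_width: 48.0
finger_force: 30.0
```

Emit:
servo_tool --pt "0 0 -0.05" --pt "0 0 -0.1" --pt "0 0 -0.2" --pt "0 0 -0.2" --pt "0 0 -0.13" --pt "0.03 -0.1 0" --pt "0.07 -0.2 0" --pt "0.08 -0.25 0" --spin '[0,0,0,0,0,0,0,0]'

```text
time: 19.7
tool_pos: [510.8, -207.5, 138.3]
tcp_rot: [-3.14, 0.002, 0.188]
contact_force: [0.9, 0.2, -1.4]
grip_width: 47.5
finger_force: 30.0
```

Emit:
servo_tool --pt "0.085 -0.25 0" --pt "0.085 -0.25 0" --pt "0.08 -0.22 0" --pt "0.043 -0.145 0" --pt "0 0 0" --pt "0 0 0" --pt "0 0 0" --pt "0 0 0" --spin '[0,0,0,0,0.08,0.08,0.023,0]'

```text
time: 20.7
tool_pos: [536.1, -28.2, 139.2]
tcp_rot: [-3.141, 0.002, -0.096]
contact_force: [0.3, 1.2, -1.5]
grip_width: 47.5
finger_force: 30.0
```

```bash
python3 - <<'E'
from h import *
w=cap('wrist','w6');go([537.3,-28.9,30],-5.6)
E
```

```text
pos [536.3  -28.43 139.37] rpy [-179.98    0.06   -5.52] F [ 0.48  0.34 -1.33] w 47.64169459740845 t 20.75
shift/200 [0.01 0.   0.55] spin/90 0.0009
```

View pics/w6.png

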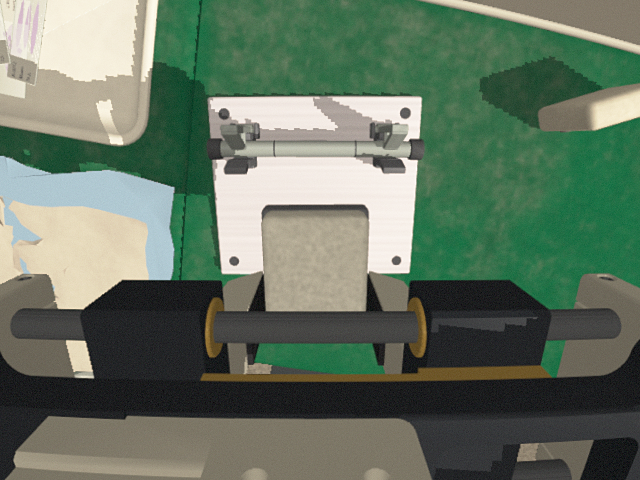

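The wrist view shows the rod in both clips with both jaws over it, its ends at (208,149) and (424,149). The block is held centred at column 316, with its plain end facing the rod.

Emit:
servo_tool --pt "0 0 0.05" --pt "0 0 0.12" --pt "0 0 0.15" --pt "0 0 0.13" --pt "0 0 0.08" --pt "0 0 0.045" --pt "0 0 0.02" --pt "0 0 0" --spin '[0,0,0,0,0,0,0,0]'

```text
time: 21.75
tool_pos: [537.1, -28.8, 21.3]
tcp_rot: [-3.142, -0.001, -0.098]
contact_force: [-0.3, -0.5, -1.9]
grip_width: 47.7
finger_force: 30.0
```

Emit:
servo_tool --pt "0 0 0.01" --pt "0 0 0.01" --pt "0 0 0" --pt "0.02 0 0" --pt "0.02 0 0" --pt "0.02 0 0" --pt "0 0 0" --pt "0 0 0" --spin '[0,0,0,0,0,0,0,0]'

```text
time: 22.75
tool_pos: [548.6, -29.9, 16.8]
tcp_rot: [-3.141, 0.0, -0.098]
contact_force: [-0.5, -0.0, -1.7]
grip_width: 47.5
finger_force: 30.0
```

Emit:
servo_tool --pt "0 0 0.005" --pt "0 0 0.005" --pt "0 0 0.002" --pt "0 0 0" --pt "0.005 0 0" --pt "0.005 0 0" --pt "0 0 0" --pt "0 0 0" --spin '[0,0,0,0,0,0,0,0]'

```text
time: 23.75
tool_pos: [549.3, -30.0, 14.8]
tcp_rot: [-3.141, 0.003, -0.098]
contact_force: [-6.3, 0.8, 9.1]
grip_width: 47.9
finger_force: 30.0
```

Emit:
servo_tool --pt "0 0 -0.004" --pt "0.005 0 0" --pt "0.005 0 0" --pt "0.005 0 0" --pt "0 0 0" --pt "0 0 0" --pt "0 0 0" --pt "0 0 0" --spin '[0,0,0,0,0,0,0,0]'

```text
time: 24.75
tool_pos: [553.5, -30.4, 15.2]
tcp_rot: [-3.141, 0.001, -0.098]
contact_force: [-2.6, -0.8, -1.9]
grip_width: 47.8
finger_force: 30.0
```

Emit:
servo_tool --pt "0.005 0 0" --pt "0.005 0 0" --pt "0 0 0" --pt "0 0 0" --pt "0 0 0.004" --pt "0 0 0" --pt "0 0 0" --pt "0 0 0" --spin '[0,0,0,0,0,0,0,0]'

```text
time: 25.75
tool_pos: [553.7, -30.4, 14.8]
tcp_rot: [-3.141, 0.004, -0.098]
contact_force: [-10.8, -0.2, 7.4]
grip_width: 47.7
finger_force: 30.0
```

Emit:
servo_tool --pt "0.003 0 0.001" --pt "0.003 0 0.001" --pt "0 0 0" --pt "0 0 0" --pt "0 0 0" --pt "0 0 0" --pt "0 0 0" --pt "0 0 0" --spin '[0,0,0,0,0,0,0,0]'

```text
time: 26.75
tool_pos: [553.7, -30.4, 14.8]
tcp_rot: [-3.142, 0.007, -0.098]
contact_force: [-14.9, -1.0, 14.0]
grip_width: 47.6
finger_force: 30.0
```

```bash
python3 - <<'E'
from h import *
w=cap('wrist','w7');o=monitor.get_obs();go([552.7,-30.4,14],-5.6);print(o['moment'])
cv2.imwrite('pics/c7.png',cv2.resize(w['frame'][80:340,180:460],None,fx=2.2,fy=2.2))
E
```

```text
pos [553.67 -30.41  14.79] rpy [-180.      0.38   -5.61] F [-15.78  -1.19  13.77] w 47.55046508840238 t 26.8
shift/200 [-0.  0.  0.] spin/90 -0.0001
[-0.09  2.71 -0.02]
```

View pics/c7.png

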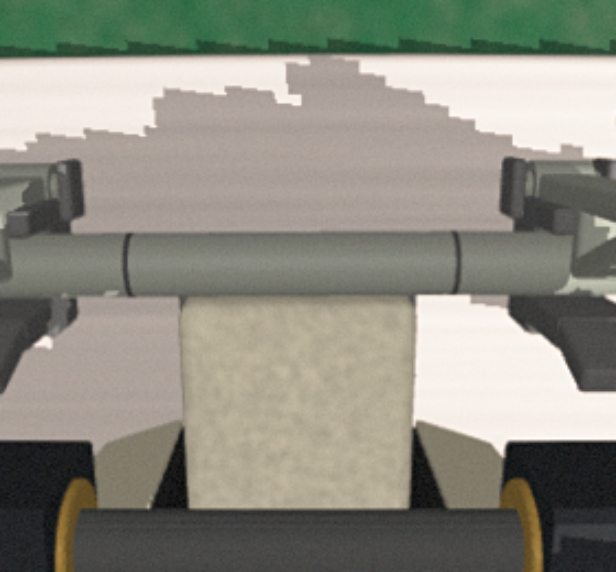

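The block's plain end is square against the rod (crop (185–412, 297)), centred between the clips, with both jaws shut. One small force trim is left.

Emit:
servo_tool --pt "0.001 0 -0.001" --pt "0 0 -0.0005" --pt "0 0 0" --pt "0 0 0" --pt "0 0 0" --pt "0 0 0" --pt "0 0 0" --pt "0 0 0" --spin '[0,0,0,0,0,0,0,0]'

```text
time: 27.8
tool_pos: [553.7, -30.4, 14.8]
tcp_rot: [-3.141, 0.007, -0.098]
contact_force: [-14.0, -1.3, 12.9]
grip_width: 47.6
finger_force: 30.0
```

Emit:
servo_tool --pt "0.002 0 -0.0005" --pt "0 0 0" --pt "0 0 0" --pt "0 0 0" --pt "0 0 0" --pt "0 0 0" --pt "0 0 0" --pt "0 0 0" --spin '[0,0,0,0,0,0,0,0]'

```text
time: 28.8
tool_pos: [553.7, -30.4, 14.8]
tcp_rot: [-3.141, 0.008, -0.098]
contact_force: [-17.3, -0.7, 13.1]
grip_width: 47.7
finger_force: 30.0
```

```bash
python3 - <<'E'
from h import *
print(workorder.close_job())
E
```

```text
the job is handed in; nothing more can be done
None
```

The job is handed in: the rod sits in both clips with the jaws shut over it, and the gripper still holds the block flat on the plate against the rod, pushing about 17 N forward and 13 N down (asked: some 15 and 10).

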